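# Load a press spindle with its ring and collar

## Task

Load the upright post of the dark square fixture plate: first thread the wide, flat ring over the post and down flat onto the plate, then thread the tall, narrow collar over the same post, down onto the wide ring. Lower each one all the way home in the gripper rather than letting it drop, and let go of it there.

Things in the scene. Friction and masses are not known exactly. Their poses are not given: they have to be found in the camera images.
- wide_ring: Wide flat plain steel ring, lying flat: outside diameter 62 mm, hole 34 mm right through, 18 mm high, about 0.3 kg. A solid steel disc of the same outside diameter and height, without a hole, lies about as a look-alike. Origin: centre of the underside; z is the ring's axis, up.
- collar: Tall narrow plain steel collar (short thin-walled tube), standing on its end: outside diameter 46 mm, hole 34 mm right through, 30 mm high, about 0.17 kg. A smaller thin ring (42 mm outside, 26 mm hole, 10 mm high) lies about as a look-alike. Origin: centre of the underside; z is its axis, up.
- seat (a point): Foot of the bright post, at the middle of the top face of the dark square plate (90 mm wide, 16 mm thick, fixed): 16 mm above the table. z is up along the post, x and y along the plate's edges. Post 14 mm in diameter, 60 mm tall above the plate, its top 12 mm tapering to 6 mm: 10 mm of play all round. Home: ring's underside on the plate; collar's underside on the ring, 18 mm above the plate.
Not all that is in view belongs to the job. What is shaped like the wide_ring but brown or purple is not meant.

How it is judged:
On the way, in this order (a step that is already met when the one before it is completed fails the run):
1. the wide ring is on the post, flat on the plate, and let go (horizontal distance between wide_ring and seat below 0.014 m and z of wide_ring in the frame of seat between -0.005 and 0.005 m and angle between wide_ring's own z axis and vertical below 0.17 rad and contact force between wide_ring and the fingers below 0.1 N), for 0.2 s.
2. the collar is on the post, down on the wide ring, and let go (horizontal distance between collar and seat below 0.014 m and z of collar in the frame of seat between 0.013 and 0.023 m and angle between collar's own z axis and vertical below 0.17 rad and contact force between collar and the fingers below 0.1 N), for 0.2 s.
At the end, for the whole second after the job is handed in: The wide ring is threaded on the post with its underside on the plate, and the collar is threaded on the post above it with its underside on the ring (18 mm above the plate): both within 14 mm of the post's axis, 5 mm of their home height and 10 degrees of level, and at rest (horizontal distance between each of wide_ring, collar and seat below 0.014 m and z of wide_ring in the frame of seat between -0.005 and 0.005 m and angle between each of wide_ring, collar's own z axis and vertical below 0.17 rad and z of collar in the frame of seat between 0.013 and 0.023 m and linear speed of each of wide_ring, collar below 0.03 m/s); the robot touches nothing.
It fails at once if the wide ring or the collar is dropped down the post (falls freely faster than 0.8 m/s, about 33 mm) ((horizontal distance between wide_ring and seat below 0.03 m and linear speed of wide_ring above 0.8 m/s and contact force between wide_ring and the fingers below 0.01 N) or (horizontal distance between collar and seat below 0.03 m and linear speed of collar above 0.8 m/s and contact force between collar and the fingers below 0.01 N)).
It also fails if it takes over 51 s, if anything falls off the work surface, if the arm or the gripper's body presses on something with over 40 N, if the wrist force passes 120 N, or if a joint passes its speed limit or range.

## Robot

A 6-joint arm with a two-finger parallel gripper is mounted at the origin on the work surface. World frame = base frame: x ahead of the robot, y to its left, z up, the work surface at z = 0. Lengths are in m, angles in rad, forces in N, time in s.
With the tool pointing down it reaches from about 0.35 to 0.775 m from the base axis. Payload 5.5 kg.
Tool frame: the origin (TCP) lies midway between the tips of the shut fingers; the grasp point (between the pads) lies 19 mm behind it; z points along the fingers, y is the line along which they close (so a half turn about z gives the same grasp; the last joint's range is limited). The gripper opens to 85 mm and grips with 20 to 120 N. Pads are 22 mm wide; open, the fingers measure 114 mm over their backs; the gripper's body (76 mm by 85 mm) begins 54 mm behind the grasp point. The pads swing forward as they close: fully open they stand 13 mm farther back than shut.
Start: joints at [0.968, 0.313, 0.046, 1.304, 0, 1.431], TCP at [0.257, 0.515, 0.231] pointing down, gripper open.
Joint ranges: [-2.76, 2.76], [-0.86, 1.69], [-1.03, 1.26], [-2.2, 2.34], [-1.47, 1.5], [-3.14, 3.14]. Speed limits (rad/s): [2.57, 2.57, 3.14, 3.14, 3.14, 3.14].

## Interface

Orientations are given as a unit quaternion [w, x, y, z].
In Python, from bench import ctrl, grab_frame, camera_params, job, search_frame, silhouettes gives the robot as it stands.
- The arm moves only by the tool arm_command, never from a script. Its arguments are lists of equal length, an entry for each row: "slide": the shift along the tool's x, y, z in cm, a list of three; "turn": the turn, a rotation vector about the tool's x, y, z in rad, a list of three. A call has 1 to 5 rows; each row shifts and turns the commanded pose from where the row before left it, along the tool's axes as they then stand; what a row does not reach is not made up. A row lasts 1/10 s, in which the tool goes at most 50 mm and 8.59 degrees, less where a joint would pass 70% of its speed; a pose out of reach is approached as far as the arm can. A call with a gripper value outside its range is refused whole. "claw" is the opening, from 0 (shut) to 1 (fully open), set as the call begins (left out, the last holds). The fingers move at their own pace and stop on an object; "grip_force" is the grip in N (left out, the last holds). Time passes only in rows, so rows that do not move let the fingers close. It gives the time, the measured TCP pose, the force, the opening and the grip force at its end, in the units of the state.
- ctrl.read_state(): the state, without advancing time (a new reading comes with each control period).
- grab_frame(name): name is "scene" or "top"; returns the picture (400x640x3 uint8, red, green, blue); there is no depth.
- camera_params(name): a dict with "fx", "fy", "cx", "cy" (pixels), "k1" (the pictures are not rectified: a ray, as slopes to the right and down, at radius r is drawn at 1 + k1 r^2 times it, then the intrinsics apply), "xyz" and "rotation" of the camera in the world. Camera axes: x right, y down, z forward; pixel columns grow to the right and rows downward; lengths in m; the calibration is good to about 2 mm. A picture is of the moment at which its call begins. camera_params takes no time and is no camera call.
- job.finish_job(): hands the job in; it is judged then, once.
Trained networks look in the newest picture that a camera, given by its name, has taken for a name from the list of things; names that differ only in an ending like _2 or _b are one class to them, and where a whole thing is asked for, a point or a joint stands for the part that bears it (a point fixed in the world has none). Each returns a list of dicts, best first, with "p" (0 to 1); they miss things now and then, are a little off and sometimes report something else, mostly with a low value. They report only what shows in the picture. A call takes as long as a camera call. They do not tell look-alikes from the thing itself.
- search_frame(camera, thing): "point" ([column, row] in pixels, amid what is visible of it).
- silhouettes(camera, thing): "pixels" (400x640 bool, what is visible of it) and "point" ([column, row] in pixels, amid what is visible of it).
The state is a dict: "time_s": time; "joint_pos": joint angles; "dq": joint speeds; "joint_torque": joint torques, N m; "position": TCP position; "tcp_rot": TCP orientation; "wrist_force": force on the tool from outside, world axes, zero at the start; "torque": the same for the moment, N m; "finger_gap": finger opening in m; "grasp_force": force on a finger pad.
Only numpy, scipy, OpenCV 4.12 (cv2) and the standard library are available. Lean on these libraries where they do the work, as an engineer would, in place of code of your own. Each camera call takes 0.05 s, during which the arm holds its last target. There are 200 camera calls.

## Working session

There is one attempt and no reset: what is moved stays moved. The work goes in short steps, Python scripts to look and compute and a tool call to move; the robot and the scene stay as the last step left them, time stands still between calls to the robot, and variables do not carry over. Pictures are saved under pics/ and viewed, at most 10 in all, crops included, and the job is handed in when it is done.

Besides the shell and the picture viewer there is one more tool, called after "Request:" in YAML: its name, and indented under it one key for each argument. arm_command: Moves the arm, as the interface text tells. Its arguments: {"type":"object","properties":{"slide":{"type":"array","items":{"type":"array","items":{"type":"number"}}},"turn":{"type":"array","items":{"type":"array","items":{"type":"number"}}},"claw":{"type":"number"},"grip_force":{"type":"number"}},"required":["slide","turn"]}

```bash
mkdir -p pics; cat > h.py <<'E'
import numpy as np, cv2
from scipy.spatial.transform import Rotation as R
from bench import ctrl, grab_frame, camera_params, job, search_frame, silhouettes
def rot(c):
    r=np.array(c["rotation"],float)
    return r if r.shape==(3,3) else R.from_quat(np.r_[r.ravel()[1:],r.ravel()[0]]).as_matrix()
def world(cam,p,z):
    c=camera_params(cam); K=np.array([[c["fx"],0,c["cx"]],[0,c["fy"],c["cy"]],[0,0,1.]])
    d=((np.array(p)-[c["cx"],c["cy"]])/[c["fx"],c["fy"]]); u=d.copy()
    for _ in range(30): u=d/(1+c["k1"]*(u@u))
    r=rot(c)@np.r_[u,1]; o=np.array(c["xyz"]); return o+r*(z-o[2])/r[2]
def pix(cam,X):
    c=camera_params(cam); q=rot(c).T@(np.array(X)-c["xyz"]); u=q[:2]/q[2]
    return u*(1+c["k1"]*(u@u))*[c["fx"],c["fy"]]+[c["cx"],c["cy"]]
def save(cam,name): 
    f=grab_frame(cam); cv2.imwrite("pics/"+name,f[:,:,::-1]); return f
E
python3 - <<'E'
from h import *
for cam in("scene","top"):
    save(cam,cam+"0.png"); print(camera_params(cam))
    for t,z in(("wide_ring",.018),("collar",.03),("seat",.016)):
        try:
            for d in search_frame(cam,t)[:5]: print(cam,t,round(d["p"],2),np.round(d["point"]),world(cam,d["point"],z).round(3))
        except Exception as e: print(t,e)
E
```

```text
{'fx': 512.7990099123668, 'fy': 512.7990099123668, 'cx': 325.3807424165745, 'cy': 207.1143935928377, 'k1': -0.06994865012154541, 'xyz': array([0.98401586, 0.5639869 , 0.77895518]), 'rotation': array([-0.1272453 ,  0.3250004 ,  0.87074306, -0.34639558])}
scene wide_ring 0.82 [474. 294.] [0.457 0.353 0.018]
scene wide_ring 0.74 [391. 222.] [0.445 0.136 0.018]
scene wide_ring 0.71 [427. 263.] [0.468 0.251 0.018]
scene collar 0.76 [380. 314.] [0.617 0.275 0.03 ]
scene seat 0.94 [312. 230.] [0.576 0.048 0.016]
{'fx': 363.2358124089962, 'fy': 363.2358124089962, 'cx': 318.45729672987636, 'cy': 208.4185285314076, 'k1': -0.07702748936726682, 'xyz': array([0.39557389, 0.0440071 , 0.94915874]), 'rotation': array([-0.04675257,  0.70859018, -0.70192571,  0.05490391])}
top wide_ring 0.86 [286. 246.] [0.432 0.116 0.018]
top wide_ring 0.73 [244. 240.] [0.447 0.224 0.018]
top wide_ring 0.68 [202. 244.] [0.434 0.332 0.018]
top collar 0.73 [229. 180.] [0.602 0.266 0.03 ]
top seat 0.67 [316. 199.] [0.556 0.039 0.016]
```

View pics/top0.png

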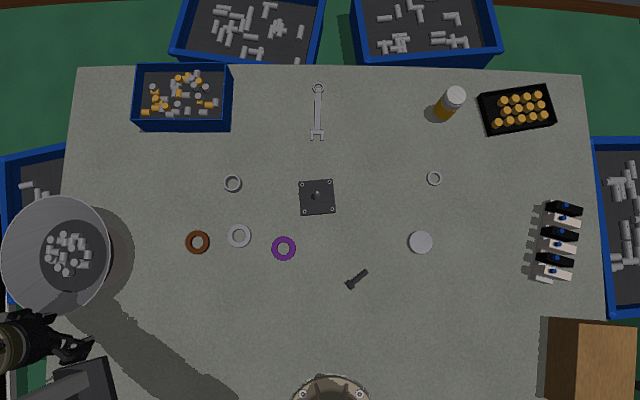

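View pics/scene0.png

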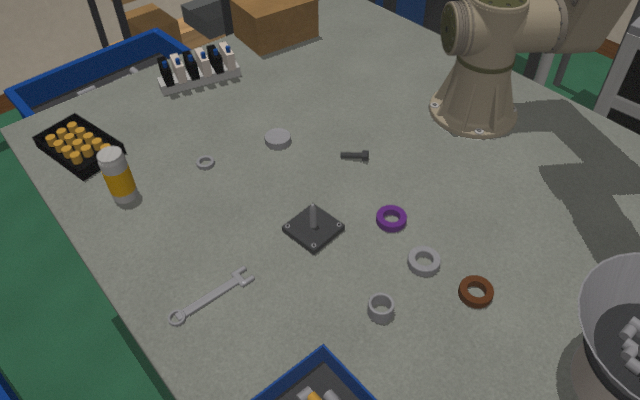

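The top view shows the steel ring near (238,236), the collar near (232,183) and the plate and post near (317,197). The brown ring is at (197,242), the purple one at (284,248) and the solid disc at (420,242). In the scene view the ring is at (424,261), the collar at (380,308) and the plate at (313,228). The networks' points are a little off, so I'll fit shape outlines to the pixels.

```bash
cat >> h.py <<'E'
from scipy.optimize import minimize
S=8
def hullmask(cam,pts,x0,y0,n=90):
    q=np.array([pix(cam,p) for p in pts]); h=cv2.convexHull(((q-[x0,y0]+.5)*S*16).astype(np.int32))
    m=np.zeros((n*S,n*S),np.uint8); cv2.fillConvexPoly(m,h,1,shift=4); return m
def cyl(x,y,z,r,h,n=36):
    a=np.linspace(0,2*np.pi,n,endpoint=False)
    return [(x+r*np.cos(t),y+r*np.sin(t),z+k) for t in a for k in(0,h)]
def box(x,y,yaw,s=.045,h=.016):
    c,d=np.cos(yaw),np.sin(yaw)
    return [(x+c*a-d*b,y+d*a+c*b,k) for a in(-s,s) for b in(-s,s) for k in(0,h)]
def objmask(f,p,dark,n=90):
    x0,y0=int(p[0])-n//2,int(p[1])-n//2
    g=cv2.cvtColor(f[y0:y0+n,x0:x0+n],cv2.COLOR_RGB2GRAY)
    g=cv2.resize(g,None,fx=S,fy=S,interpolation=cv2.INTER_CUBIC)
    bg=np.median(g); m=((g<bg-40) if dark else (g>bg+18)).astype(np.uint8)
    k,l,st,c=cv2.connectedComponentsWithStats(m)
    i=1+np.argmin(np.hypot(*(c[1:]-n*S/2).T)+1e4*(st[1:,4]<60*S*S))
    pts=np.argwhere(l==i)[:,::-1].astype(np.int32); o=np.zeros_like(m); cv2.fillConvexPoly(o,cv2.convexHull(pts),1)
    return o,x0,y0,bg
def fit(frames,pts,model,p0,dark=False):
    ms={c:objmask(frames[c],pts[c],dark) for c in pts}
    def iou(p,c):
        o,x0,y0,_=ms[c]; h=hullmask(c,model(*p),x0,y0); return (o&h).sum()/max(1,(o|h).sum())
    out=[]
    for cs in [list(pts)]+[[c] for c in pts]:
        b=minimize(lambda p:-sum(iou(p,c) for c in cs),p0,method="Nelder-Mead",options=dict(initial_simplex=np.array([p0]+[np.array(p0)+np.eye(len(p0))[i]*(.01 if i<2 else .1) for i in range(len(p0))]),xatol=1e-4,fatol=1e-4))
        out.append((cs,b.x.round(4),[round(float(iou(b.x,c)),3) for c in cs]))
    return out
E
python3 - <<'E'
from h import *
F={c:cv2.imread(f"pics/{c}0.png")[:,:,::-1].copy() for c in("scene","top")}
for n,pts,mod,p0,dk in (("ring",dict(scene=(424,261),top=(238,236)),lambda x,y:cyl(x,y,0,.031,.018),(.455,.235),0),
 ("collar",dict(scene=(380,308),top=(232,183)),lambda x,y:cyl(x,y,0,.023,.03),(.605,.262),0),
 ("seat",dict(scene=(313,228),top=(317,197)),box,(.56,.04,0.),1)):
    for r in fit(F,pts,mod,p0,dk): print(n,*r)
print(ctrl.read_state())
E
```

```text
Traceback (most recent call last):
  File "h.py", line 38, in fit
    ms={c:objmask(frames[c],pts[c],dark) for c in pts}
          ~~~~~~~^^^^^^^^^^^^^^^^^^^^^^^
  File "h.py", line 34, in objmask
    i=1+np.argmin(np.hypot(*(c[1:]-n*S/2).T)+1e4*(st[1:,4]<60*S*S))
        ~~~~~~~~~^^^^^^^^^^^^^^^^^^^^^^^^^^^^^^^^^^^^^^^^^^^^^^^^^^
ValueError: attempt to get argmin of an empty sequence
```

```bash
python3 - <<'E'
from h import *
F={c:cv2.imread(f"pics/{c}0.png")[:,:,::-1].copy() for c in("scene","top")}
for c,p in(("scene",(424,261)),("top",(238,236)),("scene",(380,308)),("top",(232,183)),("scene",(313,228)),("top",(317,197))):
    g=cv2.cvtColor(F[c],cv2.COLOR_RGB2GRAY); x,y=p; print(c,p,np.median(g[y-45:y+45,x-45:x+45]),g[y,x-20:x+21:2])
big=[cv2.resize(F[c][y-33:y+34,x-44:x+45],(400,300),interpolation=cv2.INTER_CUBIC) for c,x,y in(("scene",424,261),("top",238,236),("scene",313,228),("top",317,197))]
cv2.imwrite("pics/crop0.png",np.vstack([np.hstack(big[:2]),np.hstack(big[2:])])[:,:,::-1])
E
```

```text
scene (424, 261) 127.0 [128 123  86 138 136 135 126 127 126 127 130 129 129 124  81 137 136 138
 122 125 127]
top (238, 236) 108.0 [111 105 105 107  93 123 124  77 106 110 105 107 107 104 117 129  79 112
 110 109 107]
scene (380, 308) 127.0 [129 127 130 125  79 129 135 106 117 125 131 126 126 125  95 135 133 112
 128 131 128]
top (232, 183) 108.0 [105 107 109 111 105  91 123  46  98 106 107 105 105 119  73  87 112 110
 106 107 110]
scene (313, 228) 126.0 [69 67 68 65 70 69 66 67 67 70 63 54 50 59 67 69 71 69 67 68 67]
top (317, 197) 108.0 [110  64  49  51  50  51  50  27  30  52  54  56  51  50  51  52  52  53
  52 115 113]
```

View pics/crop0.png

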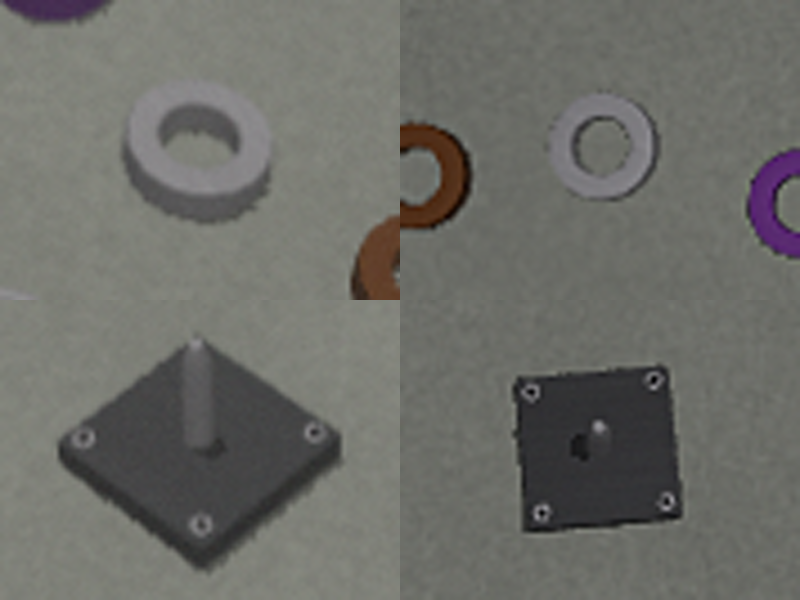

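The crops show the ring as lilac-grey against the greenish table, and the plate and post clearly. I'll segment the steel by tint and the plate by darkness.

```bash
python3 - <<'E'
s=open("h.py").read()
a=s.index("    g=cv2.cvtColor(f[y0"); b=s.index("    k,l,st,c=")
s=s[:a]+'''    w=cv2.resize(f[y0:y0+n,x0:x0+n],None,fx=S,fy=S,interpolation=cv2.INTER_CUBIC).astype(np.float32)
    g=w.mean(2) if dark else cv2.GaussianBlur((w[:,:,2]+w[:,:,0]-2*w[:,:,1])/w.mean(2),(0,0),S*.5)
    bg=np.median(g)
    c0=g[n*S//2-25*S:n*S//2+25*S,n*S//2-25*S:n*S//2+25*S]; hi=np.percentile(c0,93)
    m=((g<bg*.72) if dark else (g>(bg+hi)/2)).astype(np.uint8)
'''+s[b:]
open("h.py","w").write(s)
E
cat > meas.py <<'E'
from h import *
F={c:cv2.imread(f"pics/{c}0.png")[:,:,::-1].copy() for c in("scene","top")}
for n,pts,mod,p0,dk in (("ring",dict(scene=(424,261),top=(238,236)),lambda x,y:cyl(x,y,0,.031,.018),(.455,.235),0),
 ("collar",dict(scene=(380,308),top=(232,183)),lambda x,y:cyl(x,y,0,.023,.03),(.605,.262),0),
 ("seat",dict(scene=(313,228),top=(317,197)),box,(.56,.04,0.),1)):
    for r in fit(F,pts,mod,p0,dk): print(n,*r)
s=ctrl.read_state(); print(s["position"],s["tcp_rot"],R.from_quat(np.r_[s["tcp_rot"][1:],s["tcp_rot"][0]]).as_matrix().round(3),s["finger_gap"],s["time_s"])
E
python3 meas.py
```

```text
Traceback (most recent call last):
  File "meas.py", line 6, in <module>
    for r in fit(F,pts,mod,p0,dk): print(n,*r)
             ~~~^^^^^^^^^^^^^^^^^
  File "h.py", line 45, in fit
    b=minimize(lambda p:-sum(iou(p,c) for c in cs),p0,method="Nelder-Mead",options=dict(initial_simplex=np.array([p0]+[np.array(p0)+np.eye(len(p0))[i]*(.01 if i<2 else .1) for i in range(len(p0))]),xatol=1e-4,fatol=1e-4))
  File "h.py", line 45, in <lambda>
    b=minimize(lambda p:-sum(iou(p,c) for c in cs),p0,method="Nelder-Mead",options=dict(initial_simplex=np.array([p0]+[np.array(p0)+np.eye(len(p0))[i]*(.01 if i<2 else .1) for i in range(len(p0))]),xatol=1e-4,fatol=1e-4))
                         ~~~^^^^^^^^^^^^^^^^^^^^^^
  File "h.py", line 45, in <genexpr>
    b=minimize(lambda p:-sum(iou(p,c) for c in cs),p0,method="Nelder-Mead",options=dict(initial_simplex=np.array([p0]+[np.array(p0)+np.eye(len(p0))[i]*(.01 if i<2 else .1) for i in range(len(p0))]),xatol=1e-4,fatol=1e-4))
                             ~~~^^^^^
  File "h.py", line 42, in iou
    o,x0,y0,_=ms[c]; h=hullmask(c,model(*p),x0,y0); return (o&h).sum()/max(1,(o|h).sum())
                       ~~~~~~~~^^^^^^^^^^^^^^^^^^^
  File "h.py", line 20, in hullmask
    q=np.array([pix(cam,p) for p in pts]); h=cv2.convexHull(((q-[x0,y0]+.5)*S*16).astype(np.int32))
                ~~~^^^^^^^
  File "h.py", line 13, in pix
    c=camera_params(cam); q=rot(c).T@(np.array(X)-c["xyz"]); u=q[:2]/q[2]
ValueError: time passes only in moves, steps and waits
```

```bash
sed -i 's/^def rot(c)/import functools; camera_params=functools.lru_cache(None)(camera_params)\ndef rot(c)/' h.py; python3 meas.py
```

```text
ring ['scene', 'top'] [0.4609 0.2389] [0.933, 0.938]
ring ['scene'] [0.4624 0.2386] [0.949]
ring ['top'] [0.4598 0.2392] [0.957]
collar ['scene', 'top'] [0.5974 0.2605] [0.912, 0.954]
collar ['scene'] [0.5992 0.2608] [0.956]
collar ['top'] [0.5964 0.2607] [0.981]
seat ['scene', 'top'] [0.5648 0.04   0.0918] [0.95, 0.923]
seat ['scene'] [0.5665 0.0403 0.0938] [0.977]
seat ['top'] [0.5629 0.0397 0.1018] [0.946]
[0.25668701 0.51448833 0.23119208] [-4.75236375e-05  2.29317155e-01  9.73351752e-01 -8.18692696e-05] [[-0.895  0.446 -0.   ]
 [ 0.446  0.895 -0.   ]
 [ 0.    -0.    -1.   ]] 0.08534378070224755 0.4
```

Both cameras agree to about 3 mm. The ring is at (0.461, 0.239), the collar at (0.5975, 0.2605) and the seat at (0.565, 0.040). I'll keep the tool yaw as it is and move clear of the bin along −y first.

Request:
arm_command:
  slide:
    - [-2.2, -4.5, 0]
    - [-2.2, -4.5, 0]
    - [-3.7, -0.9, 2]
    - [-3.7, -0.9, 2]
    - [-3.7, -0.9, 2]
  turn:
    - [0, 0, 0]
    - [0, 0, 0]
    - [0, 0, 0]
    - [0, 0, 0]
    - [0, 0, 0]
  claw: 1

```text
time_s: 0.9
position: [0.3441, 0.3399, 0.1713]
tcp_rot: [0.001, 0.229, 0.973, 0.001]
wrist_force: [0.7, 0.9, 1.1]
finger_gap: 0.0854
grasp_force: 0.0
```

Request:
arm_command:
  slide:
    - [-3.7, -0.9, 2]
    - [-3.7, -0.9, 2]
    - [-3.7, -0.9, 2]
    - [-3.7, -0.9, 2]
    - [0, 0, 0]
  turn:
    - [0, 0, 0]
    - [0, 0, 0]
    - [0, 0, 0]
    - [0, 0, 0]
    - [0, 0, 0]

```text
time_s: 1.4
position: [0.4616, 0.2395, 0.0889]
tcp_rot: [-0.001, 0.232, 0.973, -0.001]
wrist_force: [-0.7, -0.4, 0.0]
finger_gap: 0.0855
grasp_force: 0.0
```

```bash
cat >> h.py <<'E'
def delta(x,y,z):
    s=ctrl.read_state(); q=s["tcp_rot"]; M=R.from_quat(np.r_[q[1:],q[0]])
    print("pos",s["position"].round(4),"t",s["time_s"],"gap",round(s["finger_gap"],4),"grip",s["grasp_force"],"F",np.round(s["wrist_force"],1))
    print("local cm",(M.inv().apply(np.array([x,y,z])-s["position"])*100).round(2),"tilt fix",M.inv().apply(np.cross(M.as_matrix()[:,2],[0,0,-1])).round(4))
E
python3 -c "
from h import *
delta(.461,.239,0)
save('top','top1.png')"
```

```text
pos [0.4616 0.2395 0.0889] t 1.4 gap 0.0855 grip 0.0 F [-0.7 -0.4  0. ]
local cm [ 0.02 -0.05  8.89] tilt fix [-0.0021 -0.0007  0.    ]
```

View pics/top1.png

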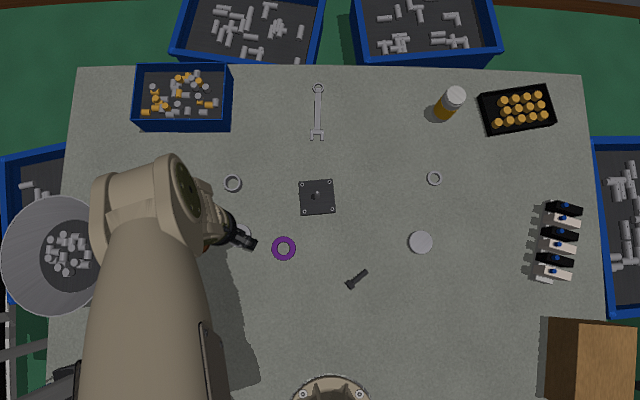

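The gripper stands over the ring, near (240,240), and the other objects have not moved. Next I'll descend and grip.

Request:
arm_command:
  slide:
    - [0, 0, 3]
    - [0, 0, 3]
    - [0, 0, 1.5]
    - [0, 0, 1.0]
    - [0, 0, 0]
  turn:
    - [0, 0, 0]
    - [0, 0, 0]
    - [0, 0, 0]
    - [0, 0, 0]
    - [0, 0, 0]

```text
time_s: 1.95
position: [0.4583, 0.243, 0.0058]
tcp_rot: [-0.001, 0.229, 0.973, -0.0]
wrist_force: [-0.1, -0.0, 0.2]
finger_gap: 0.0853
grasp_force: 0.0
```

```bash
python3 -c "
from h import *
delta(.461,.239,0)"
```

```text
pos [0.4583 0.243  0.0058] t 1.95 gap 0.0853 grip 0.0 F [-0.1 -0.   0.2]
local cm [-0.42 -0.24  0.58] tilt fix [-0.001  -0.0013 -0.    ]
```

Request:
arm_command:
  slide:
    - [0, 0, 0]
    - [0, 0, 0]
    - [0, 0, 0]
    - [0, 0, 0]
    - [0, 0, 0]
  turn:
    - [0, 0, 0]
    - [0, 0, 0]
    - [0, 0, 0]
    - [0, 0, 0]
    - [0, 0, 0]
  claw: 0
  grip_force: 60

```text
time_s: 2.45
position: [0.4601, 0.2428, 0.0087]
tcp_rot: [0.001, 0.229, 0.973, 0.001]
wrist_force: [-4.5, -1.9, 12.5]
finger_gap: 0.0586
grasp_force: 61.5
```

The gap is 58.6 mm where 62 was expected, and there is 12 N upward on the tool. I'll look before lifting.

```bash
python3 -c "
from h import *
delta(.461,.239,0)
f=save('scene','s2.png'); g=save('top','t2.png')
a=cv2.resize(f[210:310,370:480],(440,400),interpolation=cv2.INTER_CUBIC); b=cv2.resize(g[200:270,200:270],(360,400),interpolation=cv2.INTER_CUBIC)
cv2.imwrite('pics/c2.png',np.hstack([a,b])[:,:,::-1])"
```

```text
pos [0.4601 0.2428 0.0087] t 2.45 gap 0.0586 grip 61.507924664765596 F [-4.5 -1.9 12.5]
local cm [-0.24 -0.3   0.87] tilt fix [ 0.0014  0.0016 -0.    ]
```

View pics/c2.png

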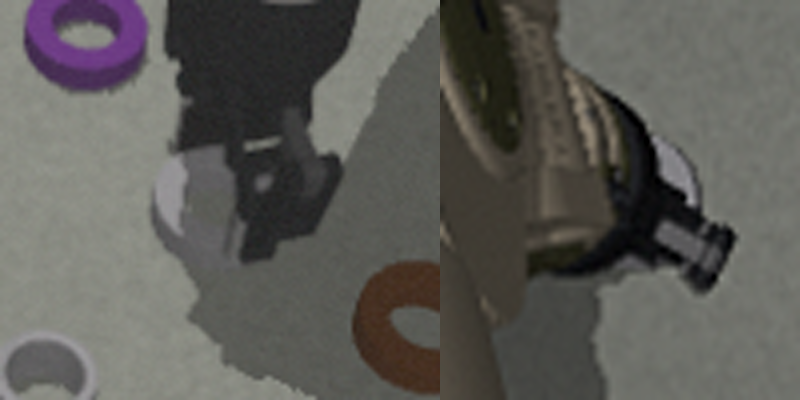

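The fingers are on the ring's sides but the hold is shallow. I'll open, re-centre and regrip lower.

Request:
arm_command:
  slide:
    - [0, 0, 0]
    - [0, 0, 0]
    - [0, 0, 0]
    - [0, 0, 0]
  turn:
    - [0, 0, 0]
    - [0, 0, 0]
    - [0, 0, 0]
    - [0, 0, 0]
  claw: 1

```text
time_s: 2.95
position: [0.4597, 0.2426, 0.0064]
tcp_rot: [0.0, 0.229, 0.973, 0.0]
wrist_force: [-0.5, -1.0, 0.5]
finger_gap: 0.0858
grasp_force: 0.0
```

```bash
python3 -c "
from h import *
delta(.461,.239,0)"
```

```text
pos [0.4597 0.2426 0.0064] t 2.95 gap 0.0858 grip 0.0 F [-0.5 -1.   0.5]
local cm [-0.27 -0.27  0.64] tilt fix [0.0003 0.0002 0.    ]
```

Request:
arm_command:
  slide:
    - [-0.3, 0, 0.3]
    - [0, 0, 0.3]
    - [0, 0, 0]
  turn:
    - [0, 0, 0]
    - [0, 0, 0]
    - [0, 0, 0]

```text
time_s: 3.25
position: [0.4619, 0.241, -0.0004]
tcp_rot: [-0.0, 0.229, 0.973, -0.0]
wrist_force: [0.4, -0.8, -0.1]
finger_gap: 0.0848
grasp_force: 0.0
```

Request:
arm_command:
  slide:
    - [0, 0, 0]
    - [0, 0, 0]
    - [0, 0, 0]
    - [0, 0, 0]
    - [0, 0, 0]
  turn:
    - [0, 0, 0]
    - [0, 0, 0]
    - [0, 0, 0]
    - [0, 0, 0]
    - [0, 0, 0]
  claw: 0
  grip_force: 60

```text
time_s: 3.75
position: [0.4623, 0.2414, 0.0011]
tcp_rot: [0.0, 0.229, 0.973, 0.0]
wrist_force: [-1.4, -0.1, 6.2]
finger_gap: 0.0598
grasp_force: 63.1
```

Request:
arm_command:
  slide:
    - [0, 0, -0.5]
    - [0, 0, -1]
    - [0, 0, -3]
    - [0, 0, -4]
    - [0, 0, -3]
  turn:
    - [0, 0, 0]
    - [0, 0, 0]
    - [0, 0, 0]
    - [0, 0, 0]
    - [0, 0, 0]

```text
time_s: 4.25
position: [0.4624, 0.2413, 0.1177]
tcp_rot: [0.0, 0.229, 0.973, 0.0]
wrist_force: [-0.5, 0.6, -3.0]
finger_gap: 0.0593
grasp_force: 65.8
```

```bash
python3 -c "
from h import *
delta(.565,.04,.115)
f=save('scene','s3.png')
cv2.imwrite('pics/c3.png',cv2.resize(f[140:300,340:540],(800,600),interpolation=cv2.INTER_CUBIC)[:,:,::-1])"
```

```text
pos [0.4624 0.2413 0.1177] t 4.25 gap 0.0593 grip 65.845189075917 F [-0.5  0.6 -3. ]
local cm [-18.16 -13.43   0.27] tilt fix [ 0.0007  0.0007 -0.    ]
```

View pics/c3.png

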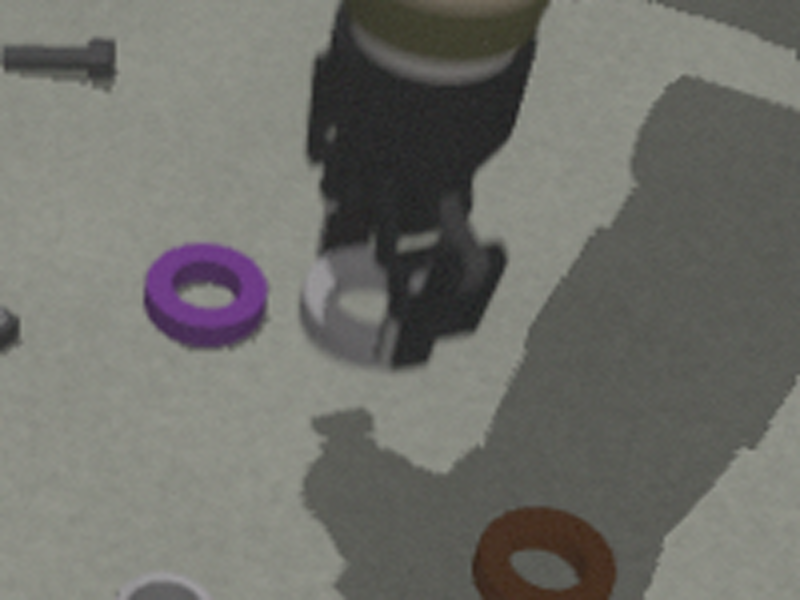

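The ring is held level and clear of the table. I'll carry it over the post.

Request:
arm_command:
  slide:
    - [-2.5, -1.8, 0]
    - [-4.0, -3.0, 0]
    - [-4.2, -3.1, 0]
    - [-4.2, -3.1, 0]
    - [-3.3, -2.4, 0]
  turn:
    - [0, 0, 0]
    - [0, 0, 0]
    - [0, 0, 0]
    - [0, 0, 0]
    - [0, 0, 0]

```text
time_s: 4.8
position: [0.5641, 0.0416, 0.1156]
tcp_rot: [0.0, 0.23, 0.973, -0.0]
wrist_force: [0.8, 0.0, -2.2]
finger_gap: 0.0602
grasp_force: 65.8
```

Request:
arm_command:
  slide:
    - [0, 0, 0]
    - [0, 0, 0]
    - [0, 0, 0]
  turn:
    - [0, 0, 0]
    - [0, 0, 0]
    - [0, 0, 0]

```text
time_s: 5.1
position: [0.5624, 0.0446, 0.1151]
tcp_rot: [-0.001, 0.229, 0.973, 0.0]
wrist_force: [0.0, -0.1, -2.9]
finger_gap: 0.0594
grasp_force: 65.9
```

```bash
python3 -c "
from h import *
delta(.565,.04,.017)
f=save('scene','s4.png')
cv2.imwrite('pics/c4.png',cv2.resize(f[120:270,220:420],(800,600),interpolation=cv2.INTER_CUBIC)[:,:,::-1])"
```

```text
pos [0.5624 0.0446 0.1151] t 5.1 gap 0.0594 grip 65.8786054328084 F [ 0.  -0.1 -2.9]
local cm [-0.45 -0.29  9.81] tilt fix [-0.0001 -0.0014 -0.    ]
```

View pics/c4.png

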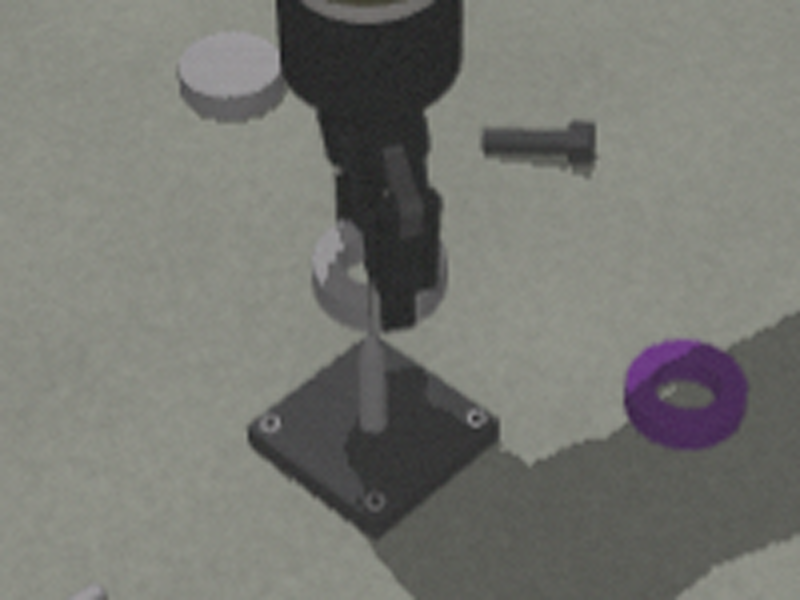

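The ring sits above the post and about 5 mm off, which matches the computed correction. I'll centre it, then lower.

Request:
arm_command:
  slide:
    - [-0.45, -0.3, 0]
    - [0, 0, 0.5]
    - [0, 0, 1.5]
    - [0, 0, 1.5]
    - [0, 0, 0]
  turn:
    - [0, 0, 0]
    - [0, 0, 0]
    - [0, 0, 0]
    - [0, 0, 0]
    - [0, 0, 0]

```text
time_s: 5.65
position: [0.5639, 0.0399, 0.078]
tcp_rot: [-0.002, 0.229, 0.973, -0.0]
wrist_force: [-0.9, 0.2, -3.2]
finger_gap: 0.0595
grasp_force: 65.9
```

```bash
python3 -c "
from h import *
delta(.565,.04,.017)"
```

```text
pos [0.5639 0.0399 0.078 ] t 5.65 gap 0.0595 grip 65.86715860292315 F [-0.9  0.2 -3.2]
local cm [-0.11  0.06  6.1 ] tilt fix [-0.0015 -0.004  -0.    ]
```

Request:
arm_command:
  slide:
    - [-0.1, 0, 2]
    - [0, 0, 2]
    - [0, 0, 1]
    - [0, 0, 0.5]
    - [0, 0, 0.3]
  turn:
    - [0, 0, 0]
    - [0, 0, 0]
    - [0, 0, 0]
    - [0, 0, 0]
    - [0, 0, 0]

```text
time_s: 6.15
position: [0.567, 0.039, 0.0224]
tcp_rot: [0.0, 0.229, 0.973, 0.0]
wrist_force: [0.1, -0.4, -1.9]
finger_gap: 0.0596
grasp_force: 65.9
```

Request:
arm_command:
  slide:
    - [0, 0, 0.1]
    - [0, 0, 0]
    - [0, 0, 0]
  turn:
    - [0, 0, 0]
    - [0, 0, 0]
    - [0, 0, 0]

```text
time_s: 6.45
position: [0.5674, 0.0388, 0.022]
tcp_rot: [0.001, 0.229, 0.973, 0.0]
wrist_force: [-0.3, 0.1, -2.8]
finger_gap: 0.0598
grasp_force: 65.9
```

Request:
arm_command:
  slide:
    - [0, 0, 0.3]
    - [0, 0, 0.15]
    - [0, 0, 0]
  turn:
    - [0, 0, 0]
    - [0, 0, 0]
    - [0, 0, 0]

```text
time_s: 6.75
position: [0.5671, 0.0388, 0.0172]
tcp_rot: [0.0, 0.229, 0.973, 0.0]
wrist_force: [-1.1, -0.4, 1.0]
finger_gap: 0.0595
grasp_force: 66.2
```

Request:
arm_command:
  slide:
    - [0, 0, 0.1]
    - [0, 0, 0]
  turn:
    - [0, 0, 0]
    - [0, 0, 0]

```text
time_s: 6.95
position: [0.5671, 0.0388, 0.0171]
tcp_rot: [0.001, 0.229, 0.973, 0.0]
wrist_force: [-4.5, -0.1, 9.0]
finger_gap: 0.0597
grasp_force: 67.0
```

The ring has touched the plate: the force reversed at z ≈ 0.017, as expected. I'll release it and go straight up.

Request:
arm_command:
  slide:
    - [0, 0, 0]
    - [0, 0, 0]
    - [0, 0, 0]
    - [0, 0, 0]
    - [0, 0, 0]
  turn:
    - [0, 0, 0]
    - [0, 0, 0]
    - [0, 0, 0]
    - [0, 0, 0]
    - [0, 0, 0]
  claw: 1

```text
time_s: 7.45
position: [0.5668, 0.0389, 0.0156]
tcp_rot: [-0.0, 0.229, 0.973, 0.0]
wrist_force: [-0.2, 0.4, 0.4]
finger_gap: 0.0856
grasp_force: 0.0
```

Request:
arm_command:
  slide:
    - [0, 0, -1]
    - [0, 0, -2]
    - [0, 0, -3]
    - [0, 0, -4]
    - [0, 0, -2]
  turn:
    - [0, 0, 0]
    - [0, 0, 0]
    - [0, 0, 0]
    - [0, 0, 0]
    - [0, 0, 0]

```text
time_s: 7.95
position: [0.5684, 0.0388, 0.14]
tcp_rot: [0.002, 0.229, 0.973, 0.0]
wrist_force: [0.1, -1.1, -0.2]
finger_gap: 0.0858
grasp_force: 0.0
```

```bash
python3 -c "
from h import *
delta(.5975,.2605,.06)"
```

```text
pos [0.5684 0.0388 0.14  ] t 7.95 gap 0.0858 grip 0.0 F [ 0.1 -1.1 -0.2]
local cm [ 7.33 21.12  8.  ] tilt fix [ 0.0019  0.0044 -0.    ]
```

Request:
arm_command:
  slide:
    - [1.3, 3.8, 0]
    - [1.5, 4.4, 0]
    - [1.5, 4.4, 1]
    - [1.5, 4.4, 1.5]
    - [1.5, 4.1, 1.5]
  turn:
    - [0, 0, 0]
    - [0, 0, 0]
    - [0, 0, 0]
    - [0, 0, 0]
    - [0, 0, 0]

```text
time_s: 8.45
position: [0.5964, 0.2623, 0.0967]
tcp_rot: [0.001, 0.229, 0.973, 0.001]
wrist_force: [0.2, -0.3, -0.1]
finger_gap: 0.0855
grasp_force: 0.0
```

Request:
arm_command:
  slide:
    - [0, 0, 2]
    - [0, 0, 0]
    - [0, 0, 0]
  turn:
    - [0, 0, 0]
    - [0, 0, 0]
    - [0, 0, 0]

```text
time_s: 8.75
position: [0.5953, 0.2599, 0.076]
tcp_rot: [-0.0, 0.229, 0.973, -0.0]
wrist_force: [-0.5, -0.0, 0.2]
finger_gap: 0.0851
grasp_force: 0.0
```

```bash
python3 -c "
from h import *
delta(.5975,.2605,.006)
f=save('scene','s5.png')
cv2.imwrite('pics/c5.png',cv2.resize(f[170:350,270:510],(800,600),interpolation=cv2.INTER_CUBIC)[:,:,::-1])"
```

```text
pos [0.5953 0.2599 0.076 ] t 8.75 gap 0.0851 grip 0.0 F [-0.5 -0.   0.2]
local cm [-0.17  0.16  7.  ] tilt fix [-0.0009 -0.0007  0.    ]
```

View pics/c5.png

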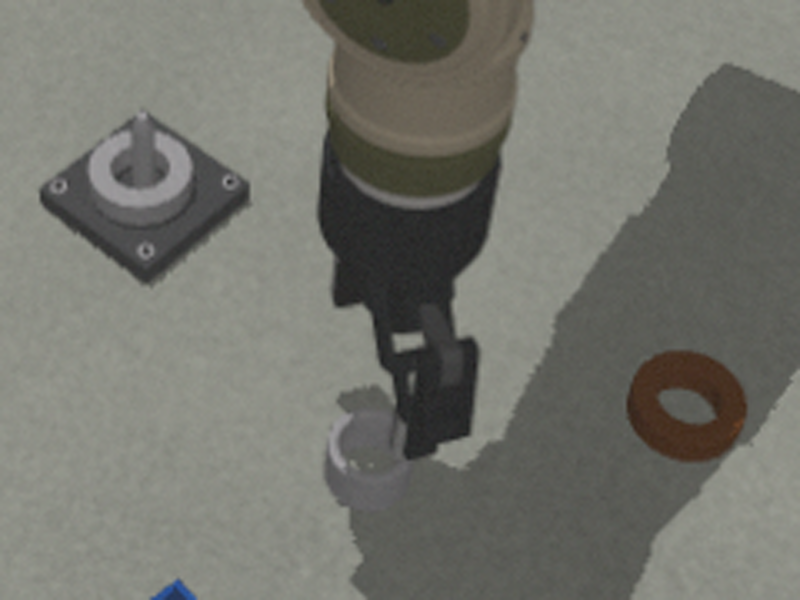

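The ring is flat on the plate around the post, and the gripper is over the collar. Next I'll descend and grip it.

Request:
arm_command:
  slide:
    - [-0.2, 0.15, 2]
    - [0, 0, 2.5]
    - [0, 0, 1.5]
    - [0, 0, 0.9]
    - [0, 0, 0]
  turn:
    - [0, 0, 0]
    - [0, 0, 0]
    - [0, 0, 0]
    - [0, 0, 0]
    - [0, 0, 0]

```text
time_s: 9.3
position: [0.5982, 0.2596, 0.0068]
tcp_rot: [-0.0, 0.23, 0.973, -0.0]
wrist_force: [-0.5, 0.2, 0.7]
finger_gap: 0.0856
grasp_force: 0.0
```

Request:
arm_command:
  slide:
    - [0, 0, 0]
    - [0, 0, 0]
    - [0, 0, 0]
    - [0, 0, 0]
    - [0, 0, 0]
  turn:
    - [0, 0, 0]
    - [0, 0, 0]
    - [0, 0, 0]
    - [0, 0, 0]
    - [0, 0, 0]
  claw: 0
  grip_force: 50

```text
time_s: 9.8
position: [0.5991, 0.2608, 0.0086]
tcp_rot: [0.001, 0.229, 0.973, 0.0]
wrist_force: [-1.0, -1.0, 5.3]
finger_gap: 0.0444
grasp_force: 50.6
```

Request:
arm_command:
  slide:
    - [0, 0, 0]
    - [0, 0, 0]
  turn:
    - [0, 0, 0]
    - [0, 0, 0]

```text
time_s: 10.0
position: [0.5992, 0.2608, 0.0086]
tcp_rot: [0.001, 0.229, 0.973, 0.0]
wrist_force: [-1.9, -1.0, 3.8]
finger_gap: 0.0446
grasp_force: 50.6
```

```bash
python3 -c "
from h import *
delta(.5975,.2605,.006)"
```

```text
pos [0.5992 0.2608 0.0086] t 10.0 gap 0.0446 grip 50.592027604579926 F [-1.9 -1.   3.8]
local cm [ 0.14 -0.1   0.26] tilt fix [ 0.0013  0.0021 -0.    ]
```

Request:
arm_command:
  slide:
    - [0, 0, -0.6]
    - [0, 0, -2]
    - [0, 0, -4]
    - [0, 0, -4]
    - [0, 0, -2]
  turn:
    - [0, 0, 0]
    - [0, 0, 0]
    - [0, 0, 0]
    - [0, 0, 0]
    - [0, 0, 0]

```text
time_s: 10.5
position: [0.5997, 0.2613, 0.1373]
tcp_rot: [0.002, 0.229, 0.973, 0.001]
wrist_force: [0.9, 0.7, -1.9]
finger_gap: 0.0445
grasp_force: 51.4
```

Request:
arm_command:
  slide:
    - [-1.2, -3.6, 0]
    - [-1.5, -4.3, 0]
    - [-1.5, -4.3, 0]
    - [-1.6, -4.4, 0]
    - [-1.5, -4.5, 0]
  turn:
    - [0, 0, 0]
    - [0, 0, 0]
    - [0, 0, 0]
    - [0, 0, 0]
    - [0, 0, 0]

```text
time_s: 11.0
position: [0.569, 0.0379, 0.1333]
tcp_rot: [0.0, 0.229, 0.973, 0.0]
wrist_force: [1.2, -1.2, -1.7]
finger_gap: 0.0448
grasp_force: 51.5
```

Request:
arm_command:
  slide:
    - [0, 0, 0]
    - [0, 0, 0]
    - [0, 0, 0]
  turn:
    - [0, 0, 0]
    - [0, 0, 0]
    - [0, 0, 0]

```text
time_s: 11.3
position: [0.5695, 0.0399, 0.1331]
tcp_rot: [0.0, 0.229, 0.973, 0.0]
wrist_force: [1.0, -0.4, -1.5]
finger_gap: 0.045
grasp_force: 51.6
```

```bash
python3 -c "
from h import *
delta(.566,.0395,.0426)
f=save('scene','s6.png')
cv2.imwrite('pics/c6.png',cv2.resize(f[120:270,220:420],(800,600),interpolation=cv2.INTER_CUBIC)[:,:,::-1])"
```

```text
pos [0.5695 0.0399 0.1331] t 11.3 gap 0.045 grip 51.61102116107941 F [ 1.  -0.4 -1.5]
local cm [ 0.29 -0.2   9.05] tilt fix [ 0.0006  0.0001 -0.    ]
```

View pics/c6.png

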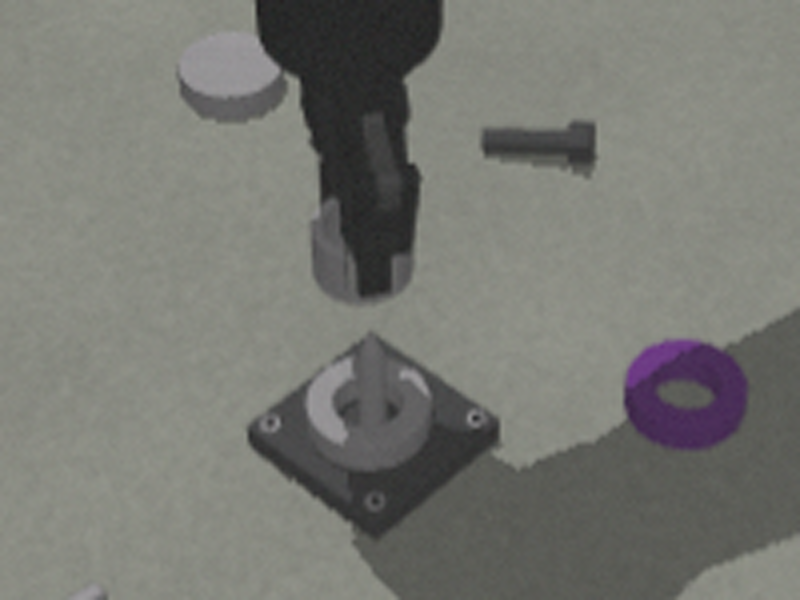

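The collar hangs level, about 3 mm left of the post (363 against 371 in the crop). I'll correct that and lower it.

Request:
arm_command:
  slide:
    - [0.2, -0.2, 0]
    - [0, 0, 1]
    - [0, 0, 2]
    - [0, 0, 1.5]
    - [0, 0, 0]
  turn:
    - [0, 0, 0]
    - [0, 0, 0]
    - [0, 0, 0]
    - [0, 0, 0]
    - [0, 0, 0]

```text
time_s: 11.85
position: [0.5644, 0.0393, 0.0848]
tcp_rot: [-0.003, 0.229, 0.973, -0.0]
wrist_force: [-1.0, -0.1, -0.6]
finger_gap: 0.0451
grasp_force: 51.6
```

```bash
python3 -c "
from h import *
delta(.566,.0395,.0426)"
```

```text
pos [0.5644 0.0393 0.0848] t 11.85 gap 0.0451 grip 51.61886751651764 F [-1.  -0.1 -0.6]
local cm [-0.16  0.1   4.22] tilt fix [-0.0019 -0.0049  0.    ]
```

Request:
arm_command:
  slide:
    - [0, 0, 1.5]
    - [0, 0, 1.3]
    - [0, 0, 0.6]
    - [0, 0, 0.3]
    - [0, 0, 0]
  turn:
    - [0, 0, 0]
    - [0, 0, 0]
    - [0, 0, 0]
    - [0, 0, 0]
    - [0, 0, 0]

```text
time_s: 12.35
position: [0.5664, 0.0384, 0.0506]
tcp_rot: [-0.0, 0.229, 0.973, -0.0]
wrist_force: [0.6, 0.2, -2.2]
finger_gap: 0.0448
grasp_force: 51.6
```

Request:
arm_command:
  slide:
    - [0, 0, 0.2]
    - [0, 0, 0]
    - [0, 0, 0]
  turn:
    - [0, 0, 0]
    - [0, 0, 0]
    - [0, 0, 0]

```text
time_s: 12.65
position: [0.5669, 0.0383, 0.0492]
tcp_rot: [0.0, 0.229, 0.973, 0.0]
wrist_force: [0.4, 0.0, -2.2]
finger_gap: 0.0445
grasp_force: 51.6
```

Request:
arm_command:
  slide:
    - [0, 0, 0.3]
    - [0, 0, 0.2]
    - [0, 0, 0]
  turn:
    - [0, 0, 0]
    - [0, 0, 0]
    - [0, 0, 0]

```text
time_s: 12.95
position: [0.5663, 0.0384, 0.0434]
tcp_rot: [-0.0, 0.229, 0.973, -0.0]
wrist_force: [-0.2, 0.6, -0.7]
finger_gap: 0.0443
grasp_force: 51.6
```

Request:
arm_command:
  slide:
    - [0, 0, 0.1]
    - [0, 0, 0]
  turn:
    - [0, 0, 0]
    - [0, 0, 0]

```text
time_s: 13.15
position: [0.5666, 0.0384, 0.0427]
tcp_rot: [-0.0, 0.229, 0.973, 0.0]
wrist_force: [0.7, 0.1, -1.3]
finger_gap: 0.0442
grasp_force: 51.7
```

Request:
arm_command:
  slide:
    - [0, 0, 0.1]
    - [0, 0, 0.05]
    - [0, 0, 0]
  turn:
    - [0, 0, 0]
    - [0, 0, 0]
    - [0, 0, 0]

```text
time_s: 13.45
position: [0.5667, 0.0384, 0.0426]
tcp_rot: [0.0, 0.229, 0.973, 0.0]
wrist_force: [-4.2, 0.8, 7.5]
finger_gap: 0.0445
grasp_force: 52.5
```

The collar is in contact at the expected height. I'll release it and retreat.

Request:
arm_command:
  slide:
    - [0, 0, 0]
    - [0, 0, 0]
    - [0, 0, 0]
    - [0, 0, 0]
    - [0, 0, 0]
  turn:
    - [0, 0, 0]
    - [0, 0, 0]
    - [0, 0, 0]
    - [0, 0, 0]
    - [0, 0, 0]
  claw: 1

```text
time_s: 13.95
position: [0.5666, 0.0384, 0.0411]
tcp_rot: [-0.0, 0.229, 0.973, 0.0]
wrist_force: [0.6, 0.8, -0.4]
finger_gap: 0.0855
grasp_force: 0.0
```

Request:
arm_command:
  slide:
    - [0, 0, -1]
    - [0, 0, -2]
    - [0, 0, -4]
    - [0, 0, -4]
    - [0, 0, -3]
  turn:
    - [0, 0, 0]
    - [0, 0, 0]
    - [0, 0, 0]
    - [0, 0, 0]
    - [0, 0, 0]

```text
time_s: 14.45
position: [0.5673, 0.0383, 0.1847]
tcp_rot: [0.001, 0.229, 0.973, 0.0]
wrist_force: [0.8, -0.0, -1.2]
finger_gap: 0.0857
grasp_force: 0.0
```

Request:
arm_command:
  slide:
    - [0, 4, -1]
    - [0, 4, 0]
    - [0, 0, 0]
    - [0, 0, 0]
  turn:
    - [0, 0, 0]
    - [0, 0, 0]
    - [0, 0, 0]
    - [0, 0, 0]

```text
time_s: 14.85
position: [0.6023, 0.1107, 0.1915]
tcp_rot: [-0.0, 0.228, 0.974, -0.0]
wrist_force: [-0.1, -0.5, -0.4]
finger_gap: 0.0853
grasp_force: 0.0
```

```bash
python3 -c "
from h import *
delta(.566,.0395,.0426)
f=save('scene','s7.png')
cv2.imwrite('pics/c7.png',cv2.resize(f[120:270,220:420],(800,600),interpolation=cv2.INTER_CUBIC)[:,:,::-1])"
```

```text
pos [0.6023 0.1107 0.1915] t 14.85 gap 0.0853 grip 0.0 F [-0.1 -0.5 -0.4]
local cm [ 0.08 -7.98 14.89] tilt fix [-0.0003  0.     -0.    ]
```

View pics/c7.png

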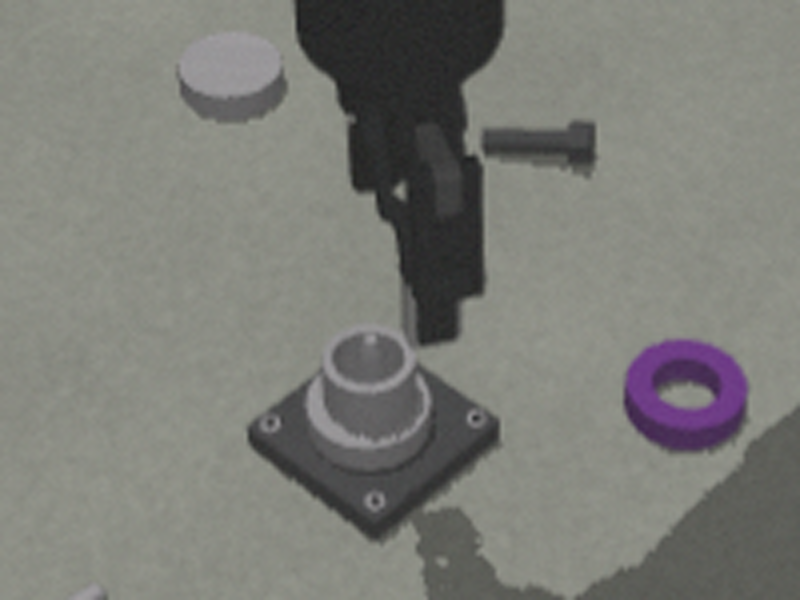

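The collar sits level on the ring and the post shows inside it, at (370,340) in the crop. The gripper is clear, so I'm handing in.

```bash
python3 -c "
from bench import job
print(job.finish_job())"
```

```text
the job is handed in; nothing more can be done
None
```

I threaded the wide ring and then the collar onto the post, lowered each home in the gripper and released it there; the job is handed in after about 15 s of the 51 s, with no verdict returned.

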